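# Seat the till controller's new board with its levers

### The arm

A 6-joint arm with a two-finger parallel gripper is mounted at the origin on the work surface. World frame = base frame: x ahead of the robot, y to its left, z up, the work surface at z = 0. Lengths are in mm, angles in degrees, forces in N, time in s.
With the tool pointing down it reaches from about 300 to 875 mm from the base axis. Payload 4.2 kg.
Tool frame: the origin (TCP) lies between the finger pads; the fingertips stand 8 mm ahead of it and the grasp point (between the pads) lies 11 mm behind it; z points along the fingers, y is the line along which they close (so a half turn about z gives the same grasp; the last joint's range is limited). The gripper opens to 85 mm and grips with 20 to 120 N. Pads are 22 mm wide; open, the fingers measure 114 mm over their backs; the gripper's body (76 mm by 85 mm) begins 54 mm behind the grasp point. The pads swing forward as they close: fully open they stand 13 mm farther back than shut.
Start: joints at [69.557, 18.312, 89.639, -0, 72.044, -1.146], TCP at [190.021, 542.708, 239.338] pointing down, gripper open.
Joint ranges: [-177.97, 177.97], [-48.28, 115.42], [12.27, 149.76], [-77.06, 257.06], [2.81, 150.46], [-146.56, 146.56]. Speed limits (degrees/s): [147.25, 147.25, 180, 180, 180, 180].

### API

Orientations are given as [roll, pitch, yaw] about the fixed x, y, z axes, in that order (R = Rz(yaw) Ry(pitch) Rx(roll)).
In Python, from plant import observe, get_image, calibration, finish_job, regions_of gives the robot as it stands. The module is installed in compiled form; this text tells all that it offers.
- The arm moves only by the shell command python3 -m pendant 'ROWS'. ROWS is JSON, a list of rows, each an object of numbers: "claw": the finger opening in m, from 0 to 0.0854; "x", "y", "z": the shift along the tool's x, y, z in m; "turn": the turn about the tool's z in rad. A call has 1 to 5 rows; each row is the pose to reach, as a shift and turn from the pose commanded when the call began, along the tool's axes at that moment; what a row does not reach only later rows make up. A row lasts 1/8 s, in which the tool goes at most 62.5 mm and 10.7 degrees, less where a joint would pass 70% of its speed; a pose out of reach is approached as far as the arm can. A call with a gripper value outside its range is refused whole. The fingers move at their own pace and stop on an object; the grip force is fixed at half the most. Time passes only in rows, so rows that repeat a pose let the fingers close. It gives the time, the measured TCP pose, the force, the opening and the grip force at its end, in the units of the state.
- observe(): the state, without advancing time (a new reading comes with each control period).
- get_image(name): name is "scene" or "top" or "wrist"; returns the picture (384x512x3 uint8, red, green, blue); there is no depth.
- calibration(name): a dict with "vertical_fov" (degrees; the focal length in pixels is half the picture's height over the tangent of half this angle, whatever the lens; pixels are square), "cx", "cy" (the principal point, pixels), "k1" (the pictures are not rectified: a ray, as slopes to the right and down, at radius r is drawn at 1 + k1 r^2 times it, then the intrinsics apply), "world_to_cam" (4x4, takes a point from world to camera coordinates); the wrist camera has in their place "mount" (4x4, takes a point from camera to tool coordinates, whose origin is the TCP and whose axes are the flange's). Camera axes: x right, y up, looking along -z (the intrinsics and any distortion apply to the point x, -y, -z); pixel columns grow to the right and rows downward; lengths in mm; the calibration is good to about 2 mm. A picture is of the moment at which its call begins: read the wrist's pose just before it. calibration takes no time and is no camera call.
- finish_job(): hands the job in; it is judged then, once.
Trained networks look in the newest picture that a camera, given by its name, has taken for a name from the list of things; names that differ only in an ending like _2 or _b are one class to them, and where a whole thing is asked for, a point or a joint stands for the part that bears it (a point fixed in the world has none). Each returns a list of dicts, best first, with "confidence" (0 to 1); they miss things now and then, are a little off and sometimes report something else, mostly with a low value. They report only what shows in the picture. A call takes as long as a camera call. They do not tell look-alikes from the thing itself.
- regions_of(camera, query): "pixels" (384x512 bool, what is visible of it) and "bbox" ([left, top, width, height] in pixels, round what is visible of it).
The state is a dict: "time": time; "q": joint angles; "joint_vel": joint speeds; "tau": joint torques, N m; "position": TCP position; "ee_rot": TCP orientation; "contact_force": force on the tool from outside, world axes, zero at the start; "torque": the same for the moment, N m; "finger_gap": opening from 0.0 (shut) to 1.0 (fully open); "grasp_force": force on a finger pad.
Only numpy, scipy, OpenCV 4.12 (cv2) and the standard library are available. Lean on these libraries where they do the work, as an engineer would, in place of code of your own. Each camera call takes 0.05 s, during which the arm holds its last target. There are 200 camera calls.

### The job

The till controller on the counter is waiting for its new board: take the board with the red levers out of the blue rack and, the same way round, feel it gently into the pale guides of the empty slot and lower it until it just rests on the connector, then let go with both levers still splayed out. Now swing the two red levers inward, each right up to its stop like the grey ones beside it, so that they draw the board fully home. Do not ram the board on the guides, press it home by hand or force the levers, and leave the paper roll, the screwdriver and the scanner where they are.

Things in the scene. Friction and masses are not known exactly. Their poses are not given: they have to be found in the camera images.
- board: New green circuit board standing on edge, 140 mm long (own y) x 3 thick (x) x 88 high, loose, about 0.3 kg. Origin: middle of its lower edge; z up. Its lowest 10 mm is a contact tongue only 110 long. On top a red grip bar 10 thick x 100 long, z 84 to 98. A red lever at each upper corner, pivots at y +64 and -64, z 80. In the rack its lower edge is 10 mm above the counter
- board_bar (a point): Middle of the red grip bar (10 mm thick across x, 100 long along y, 14 high), 91 mm above the board's lower edge; grip it here from above, closing across the 10 mm
- lever_l (a joint): Red lever at the board's +y end, rad: 0 = shut on its stop, handle leaning 0.4 rad inward from upright; 1.15 = fully splayed, leaning 0.75 outward. Starts near 1.1, stays where left, about 1 N to turn. Handle 8 mm (x) x 7 (y), slippery. Its 16 mm toe points level outward when shut; from about 0.6 rad it catches under the rail's upper lip and draws the board down: 5 to 12 N at the tip
- lever_r (a joint): The same red lever, mirrored, at the board's -y end: 0 = shut on its stop, 1.15 rad = fully splayed outward
- lever_l_tip (a point): Free end of the handle of the red lever at the board's +y end, on its centre line, 56 mm from the pivot; the handle's outer face is 3.5 mm further out. Push it inward here from outside, level, with a downward-pointing finger
- lever_r_tip (a point): Free end of the handle of the red lever at the board's -y end, on its centre line, 56 mm from the pivot; the handle's outer face is 3.5 mm further out. Push it inward here from outside, level, with a downward-pointing finger
- cage: The till controller: open-topped steel card cage, fixed, 136 mm (own x) x 198 (y) x 98.5 high; origin under its middle. Along both ends (76 to 98 mm out in y) runs an aluminium rail, top at z 98.5, slotted for the levers' toes. At x = -31 a seated board with grey, shut levers (tops at z 144); near x = +27 the empty slot
- slot (a point): Seat of the board's origin in the empty slot, as drawn; axes as the cage's. Guides and connector are clamped up to 7 mm off it either way along x. Guides: pale blocks 26 mm wide in x at both y ends, flat tops 50 mm above this point (catch the board's shoulders, 10 mm above its origin), groove 4.8 mm, mouth 7; 1.5 mm play in y. The connector stops the board 8 mm up (over 20 N to press in)
- rack: Blue slotted board rack, fixed, 80 mm (x) x 196 (y), base 10 high, end combs to z 52; origin under its middle. The board stands in its middle slot, 5 mm wide, its axes along the rack's
- paper_roll: White paper roll standing on end, 76 mm across, 80 high, loose; origin under its middle. Leave alone
- screwdriver: Screwdriver lying on the counter, 180 mm long, loose. Leave alone
- scanner: Cordless hand scanner lying on the counter, black head and grey grip, about 170 x 55 x 40 mm, loose. Leave alone
Things that resemble listed ones, but are neither listed nor needed, are in the scene too. Of the things shaped like the cage, the steel one is meant. There is more than one size of the board; the one meant has the size given above.

How it is judged:
By the outcome, as a careful person would: the job done as asked, in the order asked, and still so for the second after the job is handed in, with the robot touching nothing.
It also fails if it takes over 67 s, if anything falls off the work surface, if the arm or the gripper's body presses on something with over 40 N, if the wrist force passes 120 N, or if a joint passes its speed limit or range.

## Working session

There is one attempt and no reset: what is moved stays moved. The work goes in short steps, Python scripts to look and compute and a shell command to move; the robot and the scene stay as the last step left them, time stands still between calls to the robot, and variables do not carry over. Pictures are saved under pics/ and viewed, at most 10 in all, crops included, and the job is handed in when it is done.

```bash
mkdir -p pics; cat > h.py <<'E'
import numpy as np,cv2
from plant import *
from scipy.spatial.transform import Rotation as R
def cam(name,st=None):
    c=calibration(name)
    if 'mount' in c:
        st=st or observe()
        T=np.eye(4);T[:3,:3]=R.from_euler('xyz',st['ee_rot'],degrees=True).as_matrix();T[:3,3]=st['position']
        M=T@np.array(c['mount'])
    else: M=np.linalg.inv(np.array(c['world_to_cam']))
    f=192/np.tan(np.radians(c['vertical_fov'])/2)
    K=np.array([[f,0,c['cx']],[0,f,c['cy']],[0,0,1.]])
    return M,K,np.array([c['k1'],0,0,0.])
def px2w(C,uv,z):
    M,K,d=C
    p=cv2.undistortPoints(np.array(uv,float).reshape(-1,1,2),K,d).reshape(-1,2)
    r=np.c_[p[:,0],-p[:,1],-np.ones(len(p))]@M[:3,:3].T
    o=M[:3,3]; return o+r*((z-o[2])/r[:,2])[:,None]
def w2px(C,P):
    M,K,d=C
    q=(np.array(P,float).reshape(-1,3)-M[:3,3])@M[:3,:3]; q=q*[1,-1,-1]
    return cv2.projectPoints(q,np.zeros(3),np.zeros(3),K,d)[0].reshape(-1,2)
def snap(name,fn):
    im=get_image(name); cv2.imwrite(fn,im[:,:,::-1]); np.save(fn[:-4],im); return im
E
python3 - <<'E'
from h import *
print(observe())
for n in ['scene','top','wrist']:
    snap(n,f'pics/{n}0.png'); print(n,calibration(n))
    for q in ['board','board_bar','cage','rack','lever_l']:
        for r in regions_of(n,q)[:4]:
            ys,xs=np.nonzero(r['pixels']); print(q,round(r['confidence'],2),r['bbox'],xs.mean().round(1),ys.mean().round(1))
E
```

```text
{'time': 0.0, 'q': array([ 6.95573120e+01,  1.83524460e+01,  8.97072250e+01,  1.02672821e-04,
        7.20445859e+01, -1.14858987e+00]), 'joint_vel': array([ 0.03900317, -0.13621038, -0.09391872, -0.02305415,  0.03828084,
        0.02375232]), 'tau': array([-4.90381826e-04, -4.15517163e+01, -2.34165144e+01, -1.56519709e-04,
        8.12191924e-03, -3.57685167e-05]), 'position': array([189.84958996, 542.25564873, 238.46863471]), 'ee_rot': array([-1.79895766e+02, -2.18745802e-03,  1.60705868e+02]), 'contact_force': array([-0.14445018, -0.1407462 ,  0.87493738]), 'torque': array([0.03796051, 0.04166012, 0.02624853]), 'grasp_force': 0.0, 'finger_gap': 0.9981580029245961}
scene {'vertical_fov': 49.813001627826765, 'cx': 251.7991621647567, 'cy': 192.25098839348036, 'k1': -0.0809381794957206, 'world_to_cam': array([[-5.95021621e-01,  8.03497557e-01, -1.84647284e-02,
         2.89893187e+02],
       [-5.39397632e-01, -3.82202663e-01,  7.50314147e-01,
         2.09154966e+02],
       [ 5.95818316e-01,  4.56412971e-01,  6.60823527e-01,
        -1.53933275e+03],
       [ 0.00000000e+00,  0.0000
[... 1467 characters left out ...]
73.6, 67.8, 29.0] 214.6 189.5
rack 0.32 [175.0, 182.6, 73.5, 6.8] 211.7 186.9
lever_l 0.48 [175.5, 180.1, 16.5, 11.0] 180.7 186.3
lever_l 0.38 [239.5, 183.2, 10.2, 4.6] 243.5 185.7
wrist {'vertical_fov': 62.86320777352128, 'cx': 258.62229311319186, 'cy': 187.87117306482617, 'k1': -0.03945522163511344, 'mount': array([[ 2.35177791e-05,  9.49295680e-01,  3.14384655e-01,
         8.06972951e+01],
       [ 9.99999875e-01, -1.79063923e-04,  4.65884165e-04,
        -9.13897700e-01],
       [ 4.98556775e-04,  3.14384605e-01, -9.49295566e-01,
        -1.34587530e+02],
       [ 0.00000000e+00,  0.00000000e+00,  0.00000000e+00,
         1.00000000e+00]])}
cage 0.6 [1.2, 218.3, 122.5, 128.7] 56.0 273.2
```

```bash
cd pics; python3 -c "
import cv2,numpy as np
a=[cv2.imread(f'{n}0.png') for n in ('scene','top')]
cv2.imwrite('a.png',cv2.resize(a[0],(800,600)));cv2.imwrite('b.png',cv2.resize(a[1],(800,600)))"
```

```text
(no output)
```

View pics/b.png

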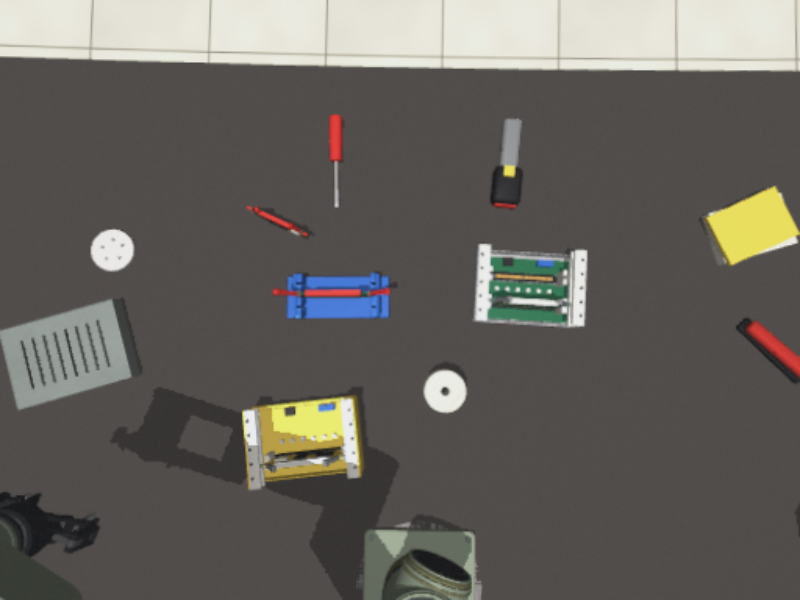

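View pics/a.png

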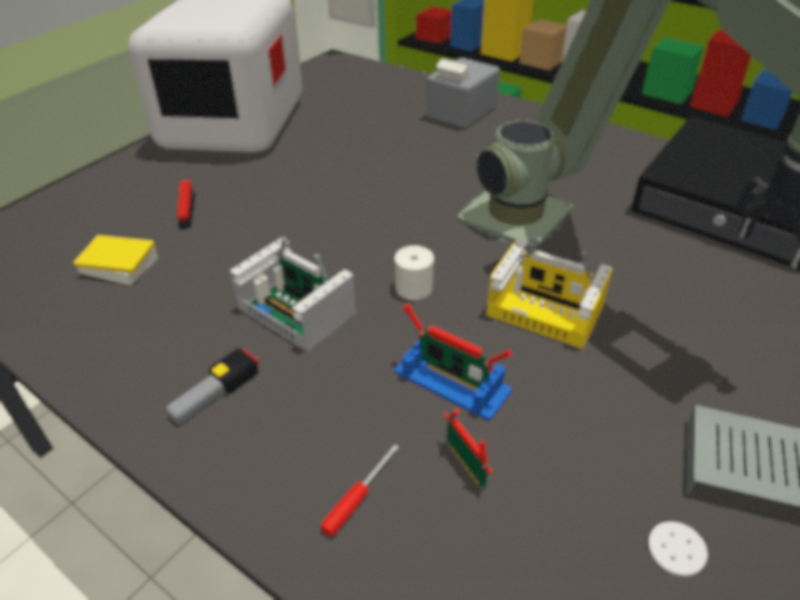

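The top view shows the steel cage at about (338,184) and the rack with the full-size red-lever board at (212,187), in 512-wide pixels. The yellow cage at (193,282) and the small board at (177,141) are look-alikes. The seated board is on the lower (−x) side of the cage and the gold connector on the upper (+x) side. So cage, rack and board axes roughly match the world axes.

```bash
python3 - <<'E'
from h import *
C=cam('top')
im=np.load('pics/top0.npy').astype(int)
def seg(mask,z,lab):
    ys,xs=np.nonzero(mask); P=px2w(C,np.c_[xs,ys],z)[:,:2]
    m=P.mean(0);u,s,v=np.linalg.svd(P-m,full_matrices=False)
    r=cv2.minAreaRect(P.astype(np.float32)); print(lab,len(xs),m.round(1),np.degrees(np.arctan2(v[0,1],v[0,0])).round(2),r)
red=(im[...,0]>120)&(im[...,1]<60); win=np.zeros(red.shape,bool); win[178:196,190:236]=1
seg(red&win,108,'bar')
blue=(im[...,2]>120)&(im[...,0]<80);win[:]=0;win[170:210,178:255]=1
seg(blue&win,40,'rack')
for r in regions_of('top','cage'):
    if r['bbox'][0]>280: seg(r['pixels'],98.5,'cage')
E
```

```text
bar 36 [529.2 164.5] -88.71 ((529.16650390625, 164.40731811523438), (2.710526943206787, 97.2374267578125), 2.6799075603485107)
rack 1415 [530.7 160.3] 91.33 ((536.1089477539062, 162.69943237304688), (85.5890121459961, 190.6761016845703), 1.027532696723938)
cage 3107 [ 549.4 -186.3] -94.25 ((553.7525634765625, -186.20835876464844), (204.51881408691406, 141.89505004882812), 87.16241455078125)
```

```bash
cat >> h.py <<'E'
def to(x,y,z,yaw,c=None):
    s=observe(); Rm=R.from_euler('xyz',s['ee_rot'],degrees=True)
    yw=s['ee_rot'][2]; d=Rm.inv().apply(np.array([x,y,z])-s['position'])/1000
    t=-np.radians((yaw-yw+180)%360-180)
    print('t',s['time'],'pos',s['position'].round(1),s['ee_rot'].round(2),'F',s['contact_force'].round(1),'gap',round(s['finger_gap'],3),'gf',s['grasp_force'],'-> shift',d.round(4),'turn',t.round(4))
E
python3 -m pendant '[{"x":-0.05,"y":-0.03,"z":-0.06,"turn":0.15},{"x":-0.1,"y":-0.055,"z":-0.06,"turn":0.3},{"x":-0.15,"y":-0.08,"z":-0.06,"turn":0.45},{"x":-0.2,"y":-0.11,"z":-0.06,"turn":0.6},{"x":-0.25,"y":-0.137,"z":-0.06,"turn":0.75}]'
python3 -c "
from h import *
to(530,150,300,91.3)"
```

```text
t 0.95 pos [190.  542.7 239.3] [180.   -0.  160.7] F [ 0.1 -0.5 -0.3] gap 0.999 gf 0.0 -> shift [-0.4507 -0.2583 -0.0607] turn 1.2113invalid input
```

```bash

python3 -m pendant '[{"claw":0.085,"x":-0.05,"y":-0.03,"z":-0.06,"turn":0.15},{"claw":0.085,"x":-0.1,"y":-0.055,"z":-0.06,"turn":0.3},{"claw":0.085,"x":-0.15,"y":-0.08,"z":-0.06,"turn":0.45},{"claw":0.085,"x":-0.2,"y":-0.11,"z":-0.06,"turn":0.6},{"claw":0.085,"x":-0.25,"y":-0.137,"z":-0.06,"turn":0.75}]'
python3 -c "
from h import *
to(530,150,300,91.3)"
```

```text
time: 1.58
position: [381.8, 329.1, 299.7]
ee_rot: [179.9, -0.0, 117.4]
contact_force: [0.1, 1.4, -0.4]
finger_gap: 0.993
grasp_force: 0.0
t 1.575 pos [381.8 329.1 299.7] [ 1.7995e+02 -1.0000e-02  1.1744e+02] F [ 0.1  1.4 -0.4] gap 0.993 gf 0.0 -> shift [-0.2273  0.049  -0.0003] turn 0.4562
```

```bash

python3 -m pendant '[{"claw":0.085,"x":-0.057,"y":0.012,"z":0,"turn":0.12},{"claw":0.085,"x":-0.114,"y":0.024,"z":0,"turn":0.24},{"claw":0.085,"x":-0.17,"y":0.036,"z":0,"turn":0.36},{"claw":0.085,"x":-0.227,"y":0.049,"z":0,"turn":0.456},{"claw":0.085,"x":-0.227,"y":0.049,"z":0,"turn":0.456}]'
cat > look.py <<'E'
from h import *
import sys
fn=sys.argv[1]; st=observe(); im=snap('wrist',fn)
C=cam('wrist',st); import pickle; pickle.dump(C,open(fn[:-4]+'.pkl','wb'))
cv2.imwrite(fn[:-4]+'_v.png',cv2.resize(im[:,:,::-1],(800,600)))
print(st['position'],st['ee_rot'])
E
python3 look.py pics/w1.png
```

```text
time: 2.2
position: [531.7, 149.7, 298.8]
ee_rot: [180.0, 0.0, 91.3]
contact_force: [-0.7, 0.3, -0.9]
finger_gap: 0.998
grasp_force: 0.0
[531.72041774 149.70692367 298.83019161] [1.79990703e+02 4.60019019e-02 9.12943175e+01]
```

View pics/w1_v.png

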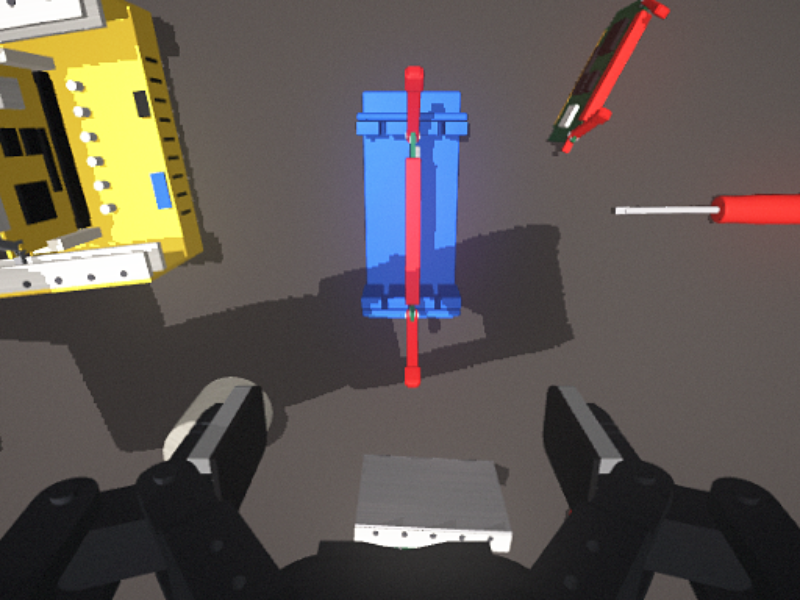

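The wrist view shows the board in the rack's middle slot. The grip bar runs from about (413,158) to (413,303) and the splayed lever ends are at (414,75) and (412,380).

```bash
cat > bar.py <<'E'
from h import *
import sys,pickle
fn,z=sys.argv[1],float(sys.argv[2]); x0,x1,y0,y1=map(int,sys.argv[3:7])
C=pickle.load(open(fn[:-4]+'.pkl','rb')); im=np.load(fn[:-4]+'.npy').astype(int)
red=(im[...,0]>110)&(im[...,1]<70); cs=[]
for y in range(y0,y1):
    xs=x0+np.nonzero(red[y,x0:x1])[0]
    if len(xs)>3: cs.append([xs.mean(),y,len(xs)])
cs=np.array(cs); P=px2w(C,cs[:,:2],z)
k=np.polyfit(P[:,1],P[:,0],1); print('rows',cs[0],cs[-1],'ends',P[0].round(1),P[-1].round(1),'yaw',-np.degrees(np.arctan(k[0])),'w',np.median(cs[:,2]))
E
python3 bar.py pics/w1.png 108 240 290 98 197
python3 - <<'E'
from h import *
import pickle
C=pickle.load(open('pics/w1.pkl','rb'))
print(px2w(C,np.array([[413,158],[413,303]])*.64,108))
print(px2w(C,np.array([[357,118],[467,118],[362,312],[460,312]])*.64,52))
E
```

```text
rows [264. 101.   7.] [263.5 194.    8. ] ends [535.5 213.4 108. ] [537.7 114.6 108. ] yaw 1.1023957986260386 w 9.0
[[535.80474034 213.31110263 108.        ]
 [538.57974977 114.74372207 108.        ]]
[[494.98084463 238.21842934  52.        ]
 [575.8602992  240.086652    52.        ]
 [498.15068471  86.1711108   52.        ]
 [579.39244917  87.95756861  52.        ]]
```

```bash

python3 -c "
from h import *
to(536.6,164,170,91.2)"
python3 -m pendant '[{"claw":0.05,"x":0.007,"y":0.0025,"z":0.06,"turn":0},{"claw":0.05,"x":0.014,"y":0.005,"z":0.11,"turn":0},{"claw":0.05,"x":0.014,"y":0.005,"z":0.129,"turn":0},{"claw":0.05,"x":0.014,"y":0.005,"z":0.129,"turn":0},{"claw":0.05,"x":0.014,"y":0.005,"z":0.129,"turn":0}]'
python3 look.py pics/w2.png; python3 bar.py pics/w2.png 108 200 330 20 340
```

```text
t 2.25 pos [530.4 151.4 298.9] [-1.7995e+02 -1.0000e-02  9.1440e+01] F [-0.1  0.5 -0.5] gap 1.0 gf 0.0 -> shift [0.0125 0.0066 0.1289] turn 0.0042
time: 2.88
position: [534.6, 167.7, 171.7]
ee_rot: [179.9, -0.0, 91.7]
contact_force: [-0.1, -0.7, -0.1]
finger_gap: 0.582
grasp_force: 0.0
[534.61315165 167.74422648 171.66524072] [ 1.79875074e+02 -4.74393364e-02  9.16750800e+01]
rows [264.71428571  75.           7.        ] [262.75 339.     8.  ] ends [535.5 252.9 108. ] [541.   54.9 108. ] yaw 1.4040871071652374 w 8.5
```

View pics/w2_v.png

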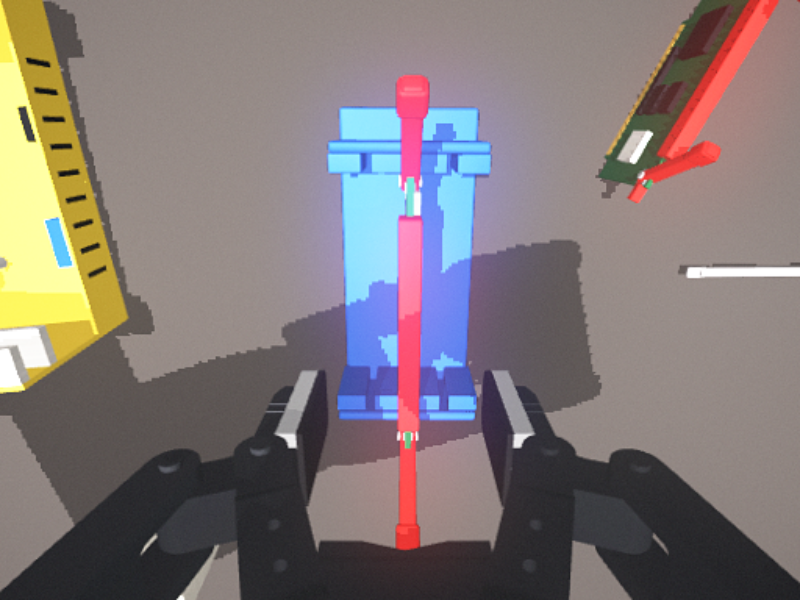

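The bar is at about x=409 px against a finger midline near 404. I'll shift about 2 mm in +x, lower and grip.

```bash

python3 - <<'E'
from h import *
import pickle
C=pickle.load(open('pics/w2.pkl','rb'))
print(px2w(C,np.array([[410,217],[408,431]])*.64,108))
E
python3 -m pendant '[{"claw":0.05,"x":-0.001,"y":0.002,"z":0.03,"turn":0.004},{"claw":0.05,"x":-0.001,"y":0.002,"z":0.055,"turn":0.004},{"claw":0.05,"x":-0.001,"y":0.002,"z":0.07,"turn":0.004},{"claw":0.05,"x":-0.001,"y":0.002,"z":0.079,"turn":0.004},{"claw":0.05,"x":-0.001,"y":0.002,"z":0.079,"turn":0.004}]'
python3 -m pendant '[{"claw":0.025,"x":0,"y":0,"z":0,"turn":0},{"claw":0.016,"x":0,"y":0,"z":0,"turn":0},{"claw":0.005,"x":0,"y":0,"z":0,"turn":0},{"claw":0.0,"x":0,"y":0,"z":0,"turn":0},{"claw":0.0,"x":0,"y":0,"z":0,"turn":0}]'
```

```text
[[535.37109809 214.5527527  108.        ]
 [537.76238057 113.87878004 108.        ]]
time: 3.55
position: [536.5, 165.9, 91.5]
ee_rot: [180.0, -0.0, 91.4]
contact_force: [0.8, -0.0, 0.0]
finger_gap: 0.583
grasp_force: 0.0
time: 4.18
position: [536.9, 166.0, 92.1]
ee_rot: [179.9, -0.0, 91.4]
contact_force: [-0.0, 0.9, 6.1]
finger_gap: 0.106
grasp_force: 60.2
```

```bash

python3 -m pendant '[{"claw":0,"x":0,"y":0,"z":-0.015,"turn":0},{"claw":0,"x":0,"y":0,"z":-0.045,"turn":0},{"claw":0,"x":0,"y":0,"z":-0.09,"turn":0},{"claw":0,"x":0,"y":0,"z":-0.13,"turn":0},{"claw":0,"x":0,"y":0,"z":-0.17,"turn":0}]'
python3 -c "
from h import *
to(440,-170,300,91.4)"
python3 -m pendant '[{"claw":0,"x":-0.04,"y":-0.01,"z":-0.02,"turn":0},{"claw":0,"x":-0.1,"y":-0.03,"z":-0.04,"turn":0},{"claw":0,"x":-0.16,"y":-0.05,"z":-0.04,"turn":0},{"claw":0,"x":-0.22,"y":-0.07,"z":-0.04,"turn":0},{"claw":0,"x":-0.27,"y":-0.08,"z":-0.04,"turn":0}]'
python3 -m pendant '[{"claw":0,"x":-0.035,"y":-0.01,"z":0,"turn":0},{"claw":0,"x":-0.06,"y":-0.025,"z":0,"turn":0},{"claw":0,"x":-0.06,"y":-0.025,"z":0,"turn":0},{"claw":0,"x":-0.06,"y":-0.025,"z":0,"turn":0}]'
python3 look.py pics/w3.png
```

```text
time: 4.8
position: [535.4, 165.6, 262.4]
ee_rot: [-179.9, 0.0, 91.4]
contact_force: [1.3, -0.0, -3.8]
finger_gap: 0.103
grasp_force: 59.0
t 4.8 pos [535.4 165.6 262.4] [-1.7989e+02  2.0000e-02  9.1370e+01] F [ 1.3 -0.  -3.8] gap 0.103 gf 59.00823175907135 -> shift [-0.3332 -0.1035 -0.0373] turn -0.0005
time: 5.42
position: [460.9, -107.5, 301.3]
ee_rot: [-179.9, -0.0, 91.4]
contact_force: [0.7, -0.1, -3.2]
finger_gap: 0.107
grasp_force: 59.0
time: 5.92
position: [439.0, -166.1, 301.2]
ee_rot: [-180.0, -0.1, 91.4]
contact_force: [-0.0, 0.5, -3.3]
finger_gap: 0.103
grasp_force: 59.0
[ 439.00995265 -166.06917449  301.16914451] [-1.79968033e+02 -6.14592908e-02  9.13640946e+01]
```

View pics/w3_v.png

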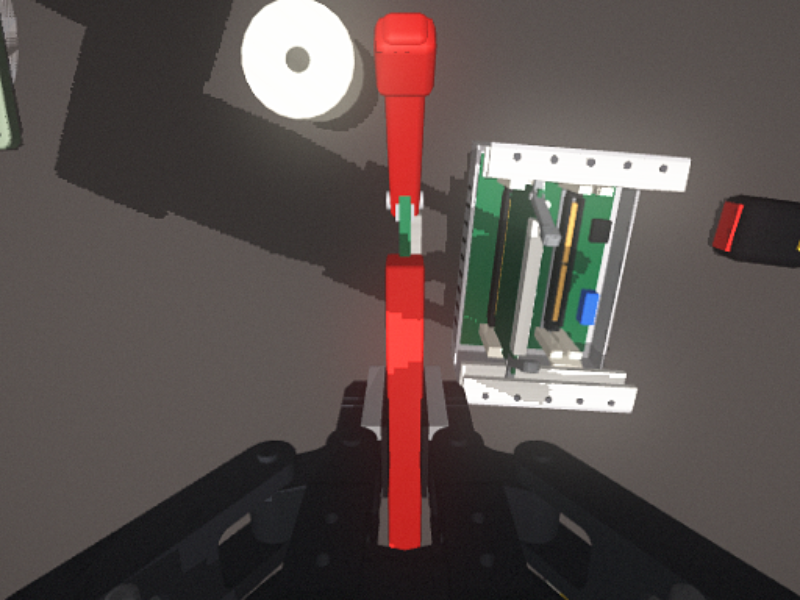

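The seated board with grey levers is at about x=500–545 px. The empty slot's gold connector is at about (568,260), with a pale split guide at about (557,345). Zooming in on that.

```bash
python3 -c "
import cv2
im=cv2.imread('pics/w3.png')[90:268,285:448]
cv2.imwrite('pics/c3.png',cv2.resize(im,None,fx=3.37,fy=3.37,interpolation=cv2.INTER_CUBIC))"
```

```text
(no output)
```

View pics/c3.png

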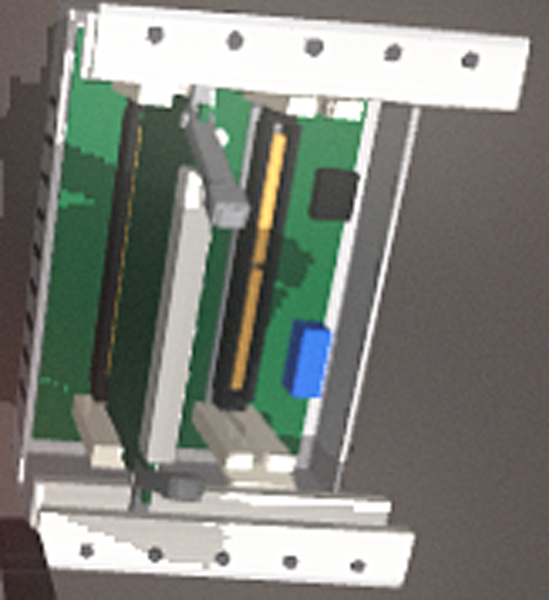

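```bash
python3 - <<'E'
from h import *
import pickle
C=pickle.load(open('pics/w3.pkl','rb'))
def W(p,z): return px2w(C,(np.array(p)+.5)/3.37-.5+[285,90],z)[:,:2].round(1)
rail=W([[100,5],[528,40],[522,108],[38,512],[414,533],[408,585],[42,568]],98.5);print('rail',rail)
hol=W([[155,35],[235,40],[314,47],[392,53],[470,60],[87,551],[155,554],[222,558],[290,562],[358,566]],98.5);print('holes',hol)
a,b=hol[:5],hol[5:];print('yaw',np.degrees(np.arctan2(*(hol[4]-hol[0])[::-1])),np.degrees(np.arctan2(*(hol[9]-hol[5])[::-1])), 'axis y', a.mean(0)-b.mean(0),'c',hol.mean(0))
v=a.mean(0)-b.mean(0);print('yaw y', np.degrees(np.arctan2(-v[0],v[1])))
g=W([[322,107],[260,461]],61);print('groove',g,g.mean(0),np.degrees(np.arctan2(-(g[0]-g[1])[0],(g[0]-g[1])[1])))
for z in(17,21):
  g=W([[278,128],[236,395]],z);print('conn',g,g.mean(0),np.degrees(np.arctan2(-(g[0]-g[1])[0],(g[0]-g[1])[1])))
# board in hand
print('bar in hand', px2w(C,np.array([[405,257],[405,547]])*.64,316))
st=observe();print(st['position'])
E
```

```text
rail [[ 494.4  -91.3]
 [ 629.6  -97.4]
 [ 631.8 -118.4]
 [ 485.8 -264.5]
 [ 622.9 -270.4]
 [ 624.6 -292. ]
 [ 488.7 -287.2]]
holes [[ 512.1  -99.8]
 [ 537.1 -100.5]
 [ 562.1 -101.8]
 [ 586.9 -102.9]
 [ 612.1 -104.1]
 [ 504.5 -279.9]
 [ 529.3 -280.6]
 [ 553.9 -281.8]
 [ 579.1 -283. ]
 [ 604.5 -284.3]]
yaw -2.462201729586286 -2.519389291206287 axis y [  7.8 180.1] c [ 558.16 -191.87]
yaw y -2.4798888066094738
groove [[ 581.6 -123.9]
 [ 576.8 -260.3]] [ 579.2 -192.1] -2.0154420797403874
conn [[ 582.3 -136.9]
 [ 579.  -250. ]] [ 580.65 -193.45] -1.6712859754372997
conn [[ 580.9 -136.4]
 [ 577.6 -248.5]] [ 579.25 -192.45] -1.6861862913017776
bar in hand [[ 437.55315141 -116.44489033  316.        ]
 [ 439.83506595 -209.79631502  316.        ]]
[ 439.22665487 -165.86223654  301.18623338]
```

```bash

python3 -c "
from h import *
to(579.6,-191.3,210,87.6)"
python3 -m pendant '[{"claw":0,"x":-0.007,"y":0.05,"z":0,"turn":0.02},{"claw":0,"x":-0.015,"y":0.1,"z":0.02,"turn":0.05},{"claw":0,"x":-0.0215,"y":0.135,"z":0.06,"turn":0.066},{"claw":0,"x":-0.0215,"y":0.1399,"z":0.091,"turn":0.066},{"claw":0,"x":-0.0215,"y":0.1399,"z":0.091,"turn":0.066}]'
python3 - <<'E'
from h import *
P=[];
for i in range(6):
    get_image('wrist'); s=observe(); P.append(np.r_[s['position'],s['ee_rot'][2]])
print(np.mean(P,0).round(2),np.std(P,0).round(2),s['contact_force'],s['torque'])
to(579.6,-191.3,150,87.6)
E
python3 look.py pics/w4.png
```

```text
t 5.975 pos [ 439.2 -165.9  301.2] [-1.7998e+02 -5.0000e-02  9.1410e+01] F [ 0.2  0.4 -4.3] gap 0.102 gf 59.02659595012665 -> shift [-0.029   0.1397  0.0911] turn 0.0665
time: 6.6
position: [578.7, -183.0, 206.9]
ee_rot: [-179.6, -0.1, 87.7]
contact_force: [-1.3, -0.1, -3.3]
finger_gap: 0.103
grasp_force: 59.3
[ 580.09 -184.37  211.65   87.63] [0.29 0.42 1.13 0.03] [ 0.16817097  0.22779732 -2.92076431] [ 0.00862063  0.01019149 -0.01668518]
t 6.9 pos [ 580.1 -184.8  212.4] [1.7981e+02 5.0000e-02 8.7600e+01] F [ 0.2  0.2 -2.9] gap 0.099 gf 59.37565505504608 -> shift [-0.0065 -0.0004  0.0624] turn 0.0
[ 580.08997889 -184.79348241  212.37873564] [1.79806661e+02 5.22552239e-02 8.76004677e+01]
```

View pics/w4_v.png

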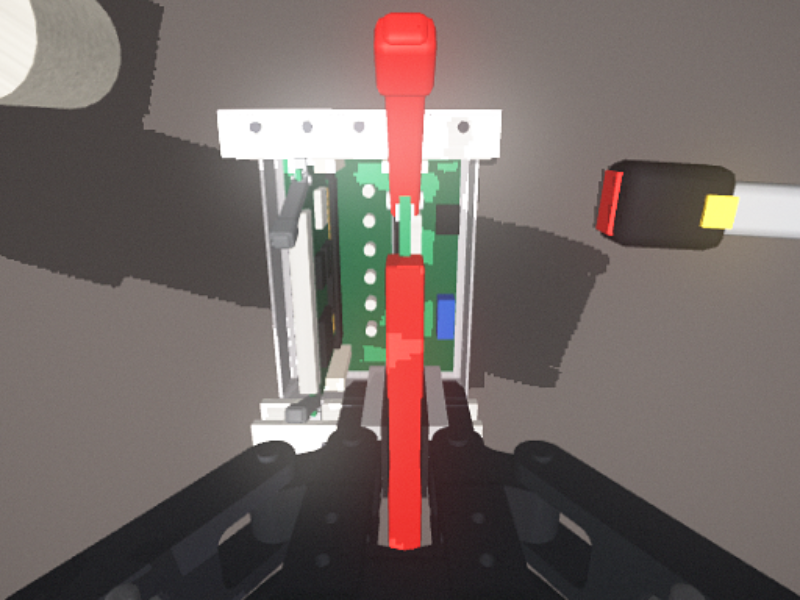

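```bash
python3 - <<'E'
from h import *
C=cam('wrist',dict(position=np.array([580.09,-184.4,211.6]),ee_rot=np.array([180,0,87.62])))
print(px2w(C,np.array([[255,127],[307,127],[359,127],[463,127]])*.64,98.5).round(1))
print('bar end',px2w(C,np.array([[405,257]])*.64,211.6+18).round(1))
im=cv2.imread('pics/w4.png')[95:145,225:295]
cv2.imwrite('pics/c4.png',cv2.resize(im,None,fx=8,fy=8,interpolation=cv2.INTER_CUBIC))
E
```

```text
[[ 511.5  -99.3   98.5]
 [ 536.6 -100.5   98.5]
 [ 561.6 -101.7   98.5]
 [ 611.5 -103.7   98.5]]
bar end [[ 581.9 -134.   229.6]]
```

View pics/c4.png

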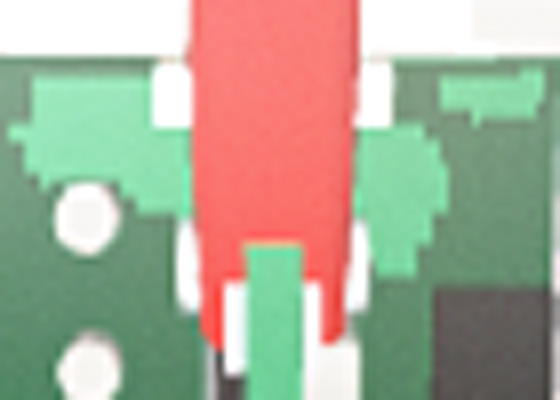

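```bash
python3 - <<'E'
from h import *
C=cam('wrist',dict(position=np.array([580.09,-184.4,211.6]),ee_rot=np.array([180,0,87.62])))
p=np.array([[153,95],[393,95],[273,128]])/8-.06+[225,95]
w=px2w(C,p,61)[:,:2]; print(w.round(1))
c=w[:2].mean(0); d=c[1]+192.8; print('slot x at centre',c[0]+d*np.tan(np.radians(-2.45)))
to(579.6,-191.3,160,87.6)
E
```

```text
[[ 569.6 -123.2]
 [ 596.  -124.3]
 [ 582.6 -127.3]]
slot x at centre 579.8392861527514
t 6.95 pos [ 579.9 -184.8  212.1] [1.7984e+02 4.0000e-02 8.7590e+01] F [-0.5  0.5 -3.5] gap 0.1 gf 59.37612533569336 -> shift [-0.0064 -0.0002  0.0521] turn -0.0002
```

```bash

python3 -m pendant '[{"claw":0,"x":-0.0075,"y":0,"z":0.0,"turn":0},{"claw":0,"x":-0.0075,"y":0,"z":0.02,"turn":0},{"claw":0,"x":-0.0075,"y":0,"z":0.045,"turn":0},{"claw":0,"x":-0.0075,"y":0,"z":0.066,"turn":0},{"claw":0,"x":-0.0075,"y":0,"z":0.066,"turn":0}]'
cat > m.py <<'E'
from h import *
P=[]
for i in range(4):
    get_image('wrist'); s=observe(); P.append(np.r_[s['position'],s['ee_rot'],s['contact_force'],s['torque'],s['finger_gap']])
print(s['time'],np.mean(P,0).round(2))
E
python3 m.py
```

```text
time: 7.58
position: [578.2, -192.4, 142.9]
ee_rot: [-179.8, -0.1, 87.6]
contact_force: [0.1, 0.0, -3.5]
finger_gap: 0.104
grasp_force: 59.3
7.775 [ 5.7981e+02 -1.9270e+02  1.4516e+02  8.9920e+01  3.0000e-02  8.7580e+01
  2.3000e-01 -7.0000e-02 -3.4500e+00 -3.0000e-02 -0.0000e+00  1.0000e-02
  1.0000e-01]
```

```bash

python3 -m pendant '[{"claw":0,"x":0.0004,"y":0,"z":0.003,"turn":0},{"claw":0,"x":0.0004,"y":0,"z":0.006,"turn":0},{"claw":0,"x":0.0004,"y":0,"z":0.009,"turn":0},{"claw":0,"x":0.0004,"y":0,"z":0.011,"turn":0},{"claw":0,"x":0.0004,"y":0,"z":0.011,"turn":0}]'
python3 -m pendant '[{"claw":0,"x":0,"y":0,"z":0.001,"turn":0},{"claw":0,"x":0,"y":0,"z":0.002,"turn":0},{"claw":0,"x":0,"y":0,"z":0.003,"turn":0}]'
python3 m.py
```

```text
time: 8.4
position: [579.2, -191.7, 133.0]
ee_rot: [-180.0, -0.0, 87.6]
contact_force: [-0.6, -0.8, -3.6]
finger_gap: 0.107
grasp_force: 59.4
time: 8.78
position: [579.4, -191.8, 130.3]
ee_rot: [180.0, -0.0, 87.6]
contact_force: [-0.4, -0.0, -4.6]
finger_gap: 0.105
grasp_force: 59.4
8.975 [ 5.7933e+02 -1.9179e+02  1.3021e+02 -9.0000e+01 -1.0000e-02  8.7590e+01
 -5.0000e-01 -1.1000e-01 -3.2000e+00 -1.0000e-02  0.0000e+00  0.0000e+00
  1.0000e-01]
```

```bash

python3 -m pendant '[{"claw":0,"x":0,"y":0,"z":0.001,"turn":0},{"claw":0,"x":0,"y":0,"z":0.002,"turn":0},{"claw":0,"x":0,"y":0,"z":0.003,"turn":0}]'
python3 -m pendant '[{"claw":0,"x":0,"y":0,"z":0.001,"turn":0},{"claw":0,"x":0,"y":0,"z":0.002,"turn":0},{"claw":0,"x":0,"y":0,"z":0.003,"turn":0}]'
python3 m.py
```

```text
time: 9.35
position: [579.4, -191.8, 127.3]
ee_rot: [180.0, -0.0, 87.6]
contact_force: [0.3, -0.4, -3.5]
finger_gap: 0.105
grasp_force: 59.4
time: 9.72
position: [579.4, -191.8, 124.3]
ee_rot: [180.0, -0.0, 87.6]
contact_force: [0.5, -0.2, -4.4]
finger_gap: 0.1
grasp_force: 59.5
9.925 [ 5.7937e+02 -1.9176e+02  1.2418e+02 -9.0000e+01 -1.0000e-02  8.7590e+01
 -1.2000e-01  2.7000e-01 -3.4100e+00  3.0000e-02 -9.0000e-02 -4.0000e-02
  1.0000e-01]
```

Contact was expected at z≈133 and hasn't come, so the board is in the grooves. I'll keep going gently.

```bash

python3 -m pendant '[{"claw":0,"x":0,"y":0,"z":0.0015,"turn":0},{"claw":0,"x":0,"y":0,"z":0.003,"turn":0},{"claw":0,"x":0,"y":0,"z":0.0045,"turn":0},{"claw":0,"x":0,"y":0,"z":0.006,"turn":0}]'
python3 -m pendant '[{"claw":0,"x":0,"y":0,"z":0.0015,"turn":0},{"claw":0,"x":0,"y":0,"z":0.003,"turn":0},{"claw":0,"x":0,"y":0,"z":0.0045,"turn":0},{"claw":0,"x":0,"y":0,"z":0.006,"turn":0}]'
python3 m.py
```

```text
time: 10.42
position: [579.4, -191.8, 118.2]
ee_rot: [180.0, -0.0, 87.6]
contact_force: [0.4, 0.5, -2.9]
finger_gap: 0.105
grasp_force: 59.5
time: 10.92
position: [579.4, -191.8, 112.2]
ee_rot: [180.0, -0.0, 87.6]
contact_force: [0.1, 0.7, -3.5]
finger_gap: 0.105
grasp_force: 59.5
11.125 [ 5.7932e+02 -1.9177e+02  1.1209e+02 -1.7999e+02 -1.0000e-02  8.7590e+01
  5.9000e-01  3.6000e-01 -3.9700e+00  5.0000e-02 -1.5000e-01 -3.0000e-02
  1.0000e-01]
```

```bash

python3 -m pendant '[{"claw":0,"x":0,"y":0,"z":0.0015,"turn":0},{"claw":0,"x":0,"y":0,"z":0.003,"turn":0},{"claw":0,"x":0,"y":0,"z":0.0045,"turn":0},{"claw":0,"x":0,"y":0,"z":0.006,"turn":0}]'
python3 -m pendant '[{"claw":0,"x":0,"y":0,"z":0.001,"turn":0},{"claw":0,"x":0,"y":0,"z":0.002,"turn":0},{"claw":0,"x":0,"y":0,"z":0.003,"turn":0}]'
python3 m.py
```

```text
time: 11.62
position: [579.4, -191.8, 106.2]
ee_rot: [180.0, -0.0, 87.6]
contact_force: [0.3, -0.3, -3.2]
finger_gap: 0.106
grasp_force: 59.5
time: 12.0
position: [579.4, -191.8, 103.3]
ee_rot: [180.0, -0.0, 87.6]
contact_force: [1.1, 1.1, -3.2]
finger_gap: 0.108
grasp_force: 59.5
12.2 [ 5.7936e+02 -1.9177e+02  1.0314e+02 -1.8000e+02 -1.0000e-02  8.7590e+01
  6.4000e-01  5.6000e-01 -4.4600e+00  6.0000e-02 -1.3000e-01 -1.0000e-02
  1.0000e-01]
```

```bash

python3 -m pendant '[{"claw":0,"x":0,"y":0,"z":0.0005,"turn":0},{"claw":0,"x":0,"y":0,"z":0.001,"turn":0},{"claw":0,"x":0,"y":0,"z":0.001,"turn":0}]'
python3 -m pendant '[{"claw":0,"x":0,"y":0,"z":0.0005,"turn":0},{"claw":0,"x":0,"y":0,"z":0.001,"turn":0},{"claw":0,"x":0,"y":0,"z":0.001,"turn":0}]'
python3 m.py
```

```text
time: 12.58
position: [579.3, -191.8, 102.2]
ee_rot: [-180.0, -0.0, 87.6]
contact_force: [1.2, 0.4, -4.7]
finger_gap: 0.108
grasp_force: 59.4
time: 12.95
position: [579.4, -191.8, 101.2]
ee_rot: [-180.0, -0.0, 87.6]
contact_force: [-0.5, 0.5, -3.1]
finger_gap: 0.106
grasp_force: 59.4
13.15 [ 5.7936e+02 -1.9179e+02  1.0120e+02 -1.8000e+02 -1.0000e-02  8.7590e+01
 -6.0000e-02  4.5000e-01 -4.0000e+00  1.0000e-01 -1.1000e-01 -3.0000e-02
  1.0000e-01]
```

```bash

python3 -m pendant '[{"claw":0,"x":0,"y":0,"z":0.0003,"turn":0},{"claw":0,"x":0,"y":0,"z":0.0006,"turn":0},{"claw":0,"x":0,"y":0,"z":0.0006,"turn":0}]'
python3 -c "
from h import *
to(0,0,0,0)"
python3 -m pendant '[{"claw":0,"x":0,"y":0,"z":0.0003,"turn":0},{"claw":0,"x":0,"y":0,"z":0.0006,"turn":0},{"claw":0,"x":0,"y":0,"z":0.0006,"turn":0}]'
python3 m.py
```

```text
time: 13.52
position: [579.4, -191.8, 100.7]
ee_rot: [180.0, -0.0, 87.6]
contact_force: [-0.2, -0.6, -4.4]
finger_gap: 0.104
grasp_force: 59.4
t 13.525 pos [ 579.4 -191.8  100.7] [180.   -0.   87.6] F [-0.2 -0.6 -4.4] gap 0.104 gf 59.440791606903076 -> shift [ 0.1673 -0.5869  0.1007] turn 1.5288
time: 13.9
position: [579.4, -191.8, 100.1]
ee_rot: [180.0, -0.0, 87.6]
contact_force: [0.0, 0.6, -3.1]
finger_gap: 0.103
grasp_force: 59.6
14.1 [ 5.7938e+02 -1.9176e+02  1.0014e+02  1.8000e+02 -1.0000e-02  8.7600e+01
  5.2000e-01  6.6000e-01 -2.6600e+00  1.1000e-01 -6.0000e-02 -3.0000e-02
  1.0000e-01]
```

```bash

python3 -m pendant '[{"claw":0,"x":0,"y":0,"z":0.0003,"turn":0},{"claw":0,"x":0,"y":0,"z":0.0005,"turn":0}]'
python3 m.py
python3 -m pendant '[{"claw":0,"x":0,"y":0,"z":0.0003,"turn":0},{"claw":0,"x":0,"y":0,"z":0.0003,"turn":0}]'
python3 m.py
```

```text
time: 14.35
position: [579.5, -191.8, 100.1]
ee_rot: [180.0, -0.0, 87.6]
contact_force: [-0.5, 1.2, 2.1]
finger_gap: 0.103
grasp_force: 60.2
14.55 [ 5.7958e+02 -1.9178e+02  1.0012e+02  1.7996e+02  0.0000e+00  8.7590e+01
 -8.2000e-01  1.9600e+00  2.0800e+00  2.6000e-01  1.3000e-01 -4.0000e-02
  1.0000e-01]
time: 14.8
position: [579.7, -191.8, 100.1]
ee_rot: [179.9, 0.0, 87.6]
contact_force: [-0.7, 2.5, 4.2]
finger_gap: 0.103
grasp_force: 60.7
15.0 [ 5.7973e+02 -1.9179e+02  1.0008e+02  1.7993e+02  0.0000e+00  8.7590e+01
 -8.6000e-01  2.0800e+00  5.1100e+00  3.4000e-01  2.0000e-01 -4.0000e-02
  1.0000e-01]
```

The board is resting on the connector at z≈100.1, as predicted. I'll ease off, release and rise.

```bash

python3 -m pendant '[{"claw":0,"x":0,"y":0,"z":-0.0004,"turn":0},{"claw":0.014,"x":0,"y":0,"z":-0.0004,"turn":0},{"claw":0.022,"x":0,"y":0,"z":-0.0004,"turn":0},{"claw":0.03,"x":0,"y":0,"z":-0.0004,"turn":0},{"claw":0.03,"x":0,"y":0,"z":-0.0004,"turn":0}]'
python3 -m pendant '[{"claw":0.03,"x":0,"y":0,"z":-0.015,"turn":0},{"claw":0.03,"x":0,"y":0,"z":-0.05,"turn":0},{"claw":0.03,"x":0,"y":0,"z":-0.1,"turn":0},{"claw":0,"x":0,"y":0,"z":-0.14,"turn":0},{"claw":0,"x":0,"y":0,"z":-0.14,"turn":0}]'
python3 m.py; python3 look.py pics/w5.png
```

```text
time: 15.62
position: [579.3, -191.9, 99.5]
ee_rot: [-180.0, -0.0, 87.6]
contact_force: [0.7, -0.2, -0.6]
finger_gap: 0.351
grasp_force: 0.0
time: 16.25
position: [581.2, -192.5, 244.9]
ee_rot: [179.5, 0.2, 87.6]
contact_force: [0.2, -0.2, -0.3]
finger_gap: 0.0
grasp_force: 0.0
16.45 [ 5.7915e+02 -1.9172e+02  2.4008e+02 -3.0000e-02  0.0000e+00  8.7600e+01
 -2.5000e-01  4.1000e-01 -3.2000e-01  0.0000e+00 -3.0000e-02 -0.0000e+00
 -0.0000e+00]
[ 578.6318599  -191.52515824  238.55861007] [-1.79866848e+02 -4.59704572e-02  8.75958620e+01]
```

View pics/w5_v.png

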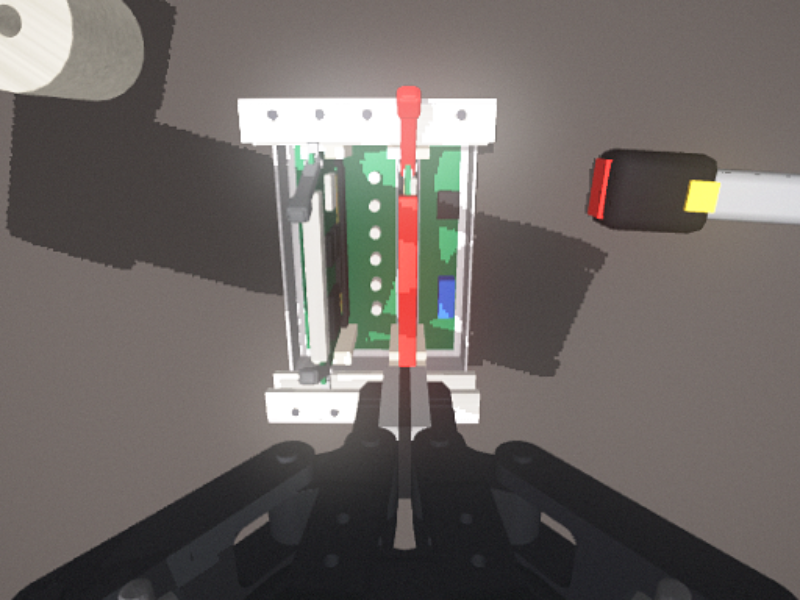

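The board stands in the slot with the +y lever splayed at (408,95). Next I'll push the +y lever part way, then the −y lever home, then finish the +y lever.

```bash

python3 -m pendant '[{"claw":0,"x":0.05,"y":0,"z":0,"turn":0},{"claw":0,"x":0.1,"y":0,"z":0,"turn":0},{"claw":0,"x":0.128,"y":0,"z":0.02,"turn":0},{"claw":0,"x":0.128,"y":0,"z":0.06,"turn":0},{"claw":0,"x":0.128,"y":0,"z":0.1,"turn":0}]'
python3 m.py
python3 -m pendant '[{"claw":0,"x":-0.006,"y":0,"z":0,"turn":0},{"claw":0,"x":-0.012,"y":0,"z":0,"turn":0},{"claw":0,"x":-0.018,"y":0,"z":0,"turn":0},{"claw":0,"x":-0.022,"y":0,"z":0,"turn":0},{"claw":0,"x":-0.026,"y":0,"z":0,"turn":0}]'
python3 m.py
```

```text
time: 17.12
position: [584.2, -63.2, 137.7]
ee_rot: [-179.9, -0.0, 87.7]
contact_force: [0.2, -0.2, -0.2]
finger_gap: -0.0
grasp_force: 0.0
17.325 [ 5.8226e+02 -6.3420e+01  1.3569e+02 -1.7952e+02 -5.0000e-02  8.7610e+01
 -5.1000e-01  1.3000e-01 -5.7000e-01  1.0000e-02  3.0000e-02 -0.0000e+00
  0.0000e+00]
time: 17.95
position: [583.7, -90.1, 139.9]
ee_rot: [180.0, -0.0, 87.6]
contact_force: [-0.2, 1.4, 1.0]
finger_gap: -0.002
grasp_force: 0.5
18.15 [ 5.8359e+02 -9.0320e+01  1.3968e+02  0.0000e+00  1.0000e-02  8.7580e+01
  3.5000e-01  2.0000e-01 -1.4000e-01  2.0000e-02  0.0000e+00 -2.0000e-02
 -0.0000e+00]
```

```bash

python3 -m pendant '[{"claw":0,"x":-0.003,"y":0,"z":0,"turn":0},{"claw":0,"x":-0.006,"y":0,"z":0,"turn":0},{"claw":0,"x":-0.009,"y":0,"z":0,"turn":0},{"claw":0,"x":-0.012,"y":0,"z":0,"turn":0}]'
python3 -m pendant '[{"claw":0,"x":-0.003,"y":0,"z":0,"turn":0},{"claw":0,"x":-0.006,"y":0,"z":0,"turn":0},{"claw":0,"x":-0.008,"y":0,"z":0,"turn":0}]'
python3 m.py
python3 -m pendant '[{"claw":0,"x":-0.002,"y":0,"z":0,"turn":0},{"claw":0,"x":-0.004,"y":0,"z":0,"turn":0},{"claw":0,"x":-0.006,"y":0,"z":0,"turn":0}]'
python3 m.py
```

```text
time: 18.65
position: [583.1, -102.1, 139.7]
ee_rot: [180.0, -0.0, 87.6]
contact_force: [0.2, 0.2, -0.2]
finger_gap: -0.001
grasp_force: 0.4
time: 19.02
position: [582.9, -109.6, 139.8]
ee_rot: [180.0, -0.1, 87.6]
contact_force: [1.0, 3.3, 2.2]
finger_gap: 0.003
grasp_force: 1.7
19.225 [ 5.8286e+02 -1.0973e+02  1.3983e+02  1.7999e+02 -3.0000e-02  8.7580e+01
  1.4000e-01  2.5200e+00  1.4500e+00  3.5000e-01  2.0000e-02 -0.0000e+00
 -0.0000e+00]
time: 19.6
position: [582.6, -114.7, 139.6]
ee_rot: [-180.0, -0.1, 87.6]
contact_force: [0.5, 6.4, 0.6]
finger_gap: 0.002
grasp_force: 3.6
19.8 [ 5.8257e+02 -1.1482e+02  1.3960e+02 -1.7999e+02 -1.3000e-01  8.7570e+01
  4.1000e-01  6.2700e+00  1.3900e+00  9.5000e-01 -7.0000e-02  1.0000e-02
 -0.0000e+00]
```

```bash

python3 -m pendant '[{"claw":0,"x":0.012,"y":0,"z":0,"turn":0},{"claw":0,"x":0.012,"y":0,"z":-0.04,"turn":0},{"claw":0,"x":-0.04,"y":0,"z":-0.08,"turn":0},{"claw":0,"x":-0.1,"y":0,"z":-0.08,"turn":0},{"claw":0,"x":-0.16,"y":0,"z":-0.08,"turn":0}]'
python3 -m pendant '[{"claw":0,"x":-0.047,"y":0,"z":0,"turn":0},{"claw":0,"x":-0.047,"y":0,"z":0.02,"turn":0},{"claw":0,"x":-0.047,"y":0,"z":0.06,"turn":0},{"claw":0,"x":-0.047,"y":0,"z":0.08,"turn":0},{"claw":0,"x":-0.047,"y":0,"z":0.08,"turn":0}]'
python3 m.py
python3 -m pendant '[{"claw":0,"x":0.006,"y":0,"z":0,"turn":0},{"claw":0,"x":0.012,"y":0,"z":0,"turn":0},{"claw":0,"x":0.018,"y":0,"z":0,"turn":0},{"claw":0,"x":0.022,"y":0,"z":0,"turn":0},{"claw":0,"x":0.026,"y":0,"z":0,"turn":0}]'
python3 m.py
```

```text
time: 20.42
position: [575.9, -277.6, 220.5]
ee_rot: [179.9, 0.1, 87.7]
contact_force: [-0.3, 0.7, -0.2]
finger_gap: -0.001
grasp_force: 0.0
time: 21.05
position: [572.7, -322.2, 137.5]
ee_rot: [-179.7, -0.1, 87.6]
contact_force: [0.1, -0.0, 0.7]
finger_gap: -0.0
grasp_force: 0.0
21.25 [ 5.7427e+02 -3.2295e+02  1.4040e+02  8.9950e+01  6.0000e-02  8.7610e+01
  1.6000e-01  3.0000e-01  5.2000e-01 -1.0000e-02 -0.0000e+00  1.0000e-02
 -0.0000e+00]
time: 21.88
position: [575.1, -296.6, 139.8]
ee_rot: [180.0, 0.0, 87.6]
contact_force: [0.2, -1.0, 0.9]
finger_gap: 0.001
grasp_force: 0.5
22.075 [ 5.7494e+02 -2.9622e+02  1.3964e+02 -8.9990e+01 -3.0000e-02  8.7600e+01
 -4.3000e-01  3.0000e-01 -2.0000e-01 -3.0000e-02  3.0000e-02 -4.0000e-02
 -0.0000e+00]
```

```bash

python3 -m pendant '[{"claw":0,"x":0.004,"y":0,"z":0,"turn":0},{"claw":0,"x":0.008,"y":0,"z":0,"turn":0},{"claw":0,"x":0.012,"y":0,"z":0,"turn":0},{"claw":0,"x":0.016,"y":0,"z":0,"turn":0},{"claw":0,"x":0.02,"y":0,"z":0,"turn":0}]'
python3 -m pendant '[{"claw":0,"x":0.002,"y":0,"z":0,"turn":0},{"claw":0,"x":0.004,"y":0,"z":0,"turn":0},{"claw":0,"x":0.006,"y":0,"z":0,"turn":0},{"claw":0,"x":0.008,"y":0,"z":0,"turn":0}]'
python3 m.py
python3 -m pendant '[{"claw":0,"x":0.002,"y":0,"z":0,"turn":0},{"claw":0,"x":0.004,"y":0,"z":0,"turn":0},{"claw":0,"x":0.006,"y":0,"z":0,"turn":0}]'
python3 m.py
```

```text
time: 22.7
position: [576.0, -277.4, 140.1]
ee_rot: [180.0, 0.1, 87.6]
contact_force: [-1.2, -5.1, 1.7]
finger_gap: 0.003
grasp_force: 2.4
time: 23.2
position: [576.2, -269.4, 139.5]
ee_rot: [180.0, 0.1, 87.6]
contact_force: [0.5, -6.6, -0.5]
finger_gap: 0.0
grasp_force: 3.4
23.4 [ 5.7617e+02 -2.6920e+02  1.3942e+02  1.7999e+02  6.0000e-02  8.7610e+01
  1.7000e-01 -6.1000e+00  3.5000e-01 -9.7000e-01  3.0000e-02  0.0000e+00
  0.0000e+00]
time: 23.78
position: [576.2, -263.8, 138.7]
ee_rot: [-180.0, 0.1, 87.6]
contact_force: [-0.8, -7.9, -2.0]
finger_gap: -0.0
grasp_force: 3.7
23.975 [ 5.7611e+02 -2.6356e+02  1.3874e+02 -1.7995e+02  9.0000e-02  8.7610e+01
 -8.0000e-02 -7.0400e+00 -2.4300e+00 -1.2700e+00 -1.0000e-02  1.0000e-02
 -0.0000e+00]
```

```bash

python3 -m pendant '[{"claw":0,"x":0.0015,"y":0,"z":0,"turn":0},{"claw":0,"x":0.003,"y":0,"z":0,"turn":0},{"claw":0,"x":0.004,"y":0,"z":0,"turn":0}]'
python3 m.py
python3 -m pendant '[{"claw":0,"x":0.001,"y":0,"z":0,"turn":0},{"claw":0,"x":0.002,"y":0,"z":0,"turn":0}]'
python3 m.py
```

```text
time: 24.35
position: [576.2, -259.6, 138.9]
ee_rot: [-179.9, 0.1, 87.6]
contact_force: [0.1, -6.7, -1.7]
finger_gap: -0.002
grasp_force: 3.4
24.55 [ 5.7620e+02 -2.5950e+02  1.3884e+02 -1.7994e+02  8.0000e-02  8.7610e+01
 -7.0000e-02 -7.3600e+00 -1.8200e+00 -1.2300e+00  3.0000e-02  1.0000e-02
 -0.0000e+00]
time: 24.8
position: [576.3, -257.6, 138.9]
ee_rot: [-179.9, 0.1, 87.6]
contact_force: [0.0, -7.2, -0.7]
finger_gap: 0.0
grasp_force: 3.2
25.0 [ 5.7628e+02 -2.5750e+02  1.3892e+02 -1.7994e+02  8.0000e-02  8.7610e+01
 -3.5000e-01 -7.0400e+00 -1.2900e+00 -1.1700e+00  7.0000e-02 -0.0000e+00
  0.0000e+00]
```

```bash

python3 -m pendant '[{"claw":0,"x":0.001,"y":0,"z":0,"turn":0},{"claw":0,"x":0.002,"y":0,"z":0,"turn":0}]'
python3 m.py
python3 -m pendant '[{"claw":0,"x":0.001,"y":0,"z":0,"turn":0},{"claw":0,"x":0.0015,"y":0,"z":0,"turn":0}]'
python3 m.py
```

```text
time: 25.25
position: [576.4, -255.5, 139.0]
ee_rot: [-179.9, 0.1, 87.6]
contact_force: [0.9, -6.7, -0.8]
finger_gap: -0.002
grasp_force: 3.1
25.45 [ 5.7639e+02 -2.5540e+02  1.3899e+02 -1.7995e+02  7.0000e-02  8.7610e+01
 -5.5000e-01 -6.5500e+00 -1.2500e+00 -1.1500e+00  5.0000e-02 -2.0000e-02
 -0.0000e+00]
time: 25.7
position: [576.5, -253.9, 139.0]
ee_rot: [-180.0, 0.1, 87.6]
contact_force: [-0.8, -6.8, -0.6]
finger_gap: -0.001
grasp_force: 2.9
25.9 [ 5.7648e+02 -2.5386e+02  1.3907e+02 -1.7995e+02  6.0000e-02  8.7600e+01
 -7.7000e-01 -6.2300e+00 -8.2000e-01 -1.1000e+00  7.0000e-02 -2.0000e-02
  0.0000e+00]
```

```bash

python3 -m pendant '[{"claw":0,"x":0.0005,"y":0,"z":0,"turn":0},{"claw":0,"x":0.001,"y":0,"z":0,"turn":0}]'
python3 m.py
python3 -m pendant '[{"claw":0,"x":0.0005,"y":0,"z":0,"turn":0},{"claw":0,"x":0.001,"y":0,"z":0,"turn":0}]'
python3 m.py
```

```text
time: 26.15
position: [576.5, -252.9, 139.1]
ee_rot: [-180.0, 0.1, 87.6]
contact_force: [-0.4, -6.3, 0.0]
finger_gap: -0.002
grasp_force: 2.8
26.35 [ 5.7653e+02 -2.5281e+02  1.3910e+02 -1.7995e+02  6.0000e-02  8.7600e+01
 -7.6000e-01 -6.2800e+00 -6.8000e-01 -1.0700e+00  7.0000e-02  2.0000e-02
  0.0000e+00]
time: 26.6
position: [576.6, -251.8, 139.1]
ee_rot: [-180.0, 0.1, 87.6]
contact_force: [-0.3, -6.7, -0.8]
finger_gap: -0.001
grasp_force: 2.9
26.8 [ 5.7660e+02 -2.5183e+02  1.3914e+02 -1.7996e+02  6.0000e-02  8.7600e+01
 -5.2000e-01 -6.1100e+00 -1.0000e-02 -1.0800e+00  4.0000e-02  0.0000e+00
 -0.0000e+00]
```

```bash

python3 -m pendant '[{"claw":0,"x":0.0005,"y":0,"z":0,"turn":0},{"claw":0,"x":0.001,"y":0,"z":0,"turn":0}]'
python3 m.py
python3 -m pendant '[{"claw":0,"x":0.0005,"y":0,"z":0,"turn":0},{"claw":0,"x":0.001,"y":0,"z":0,"turn":0}]'
python3 m.py
```

```text
time: 27.05
position: [576.7, -251.5, 139.2]
ee_rot: [-180.0, 0.1, 87.6]
contact_force: [-0.1, -8.1, -0.5]
finger_gap: -0.002
grasp_force: 3.8
27.25 [ 5.7665e+02 -2.5153e+02  1.3921e+02 -1.7997e+02  1.4000e-01  8.7610e+01
 -4.7000e-01 -7.7700e+00 -7.6000e-01 -1.4200e+00  1.0000e-01 -2.0000e-02
  0.0000e+00]
time: 27.5
position: [576.7, -251.3, 139.2]
ee_rot: [-180.0, 0.2, 87.6]
contact_force: [-0.9, -9.9, 0.1]
finger_gap: -0.0
grasp_force: 4.6
27.7 [ 5.7669e+02 -2.5123e+02  1.3927e+02 -1.7998e+02  2.1000e-01  8.7630e+01
 -5.7000e-01 -1.0050e+01 -6.2000e-01 -1.7100e+00  1.3000e-01 -1.0000e-02
 -0.0000e+00]
```

The −y lever has reached its stop: motion ended and force rose from 6 to 10 N. Back to the +y lever.

```bash

python3 -m pendant '[{"claw":0,"x":-0.012,"y":0,"z":0,"turn":0},{"claw":0,"x":-0.012,"y":0,"z":-0.04,"turn":0},{"claw":0,"x":0.03,"y":0,"z":-0.08,"turn":0},{"claw":0,"x":0.09,"y":0,"z":-0.08,"turn":0},{"claw":0,"x":0.15,"y":0,"z":-0.08,"turn":0}]'
python3 -m pendant '[{"claw":0,"x":0.011,"y":0,"z":0,"turn":0},{"claw":0,"x":0.011,"y":0,"z":0.02,"turn":0},{"claw":0,"x":0.011,"y":0,"z":0.06,"turn":0},{"claw":0,"x":0.011,"y":0,"z":0.08,"turn":0},{"claw":0,"x":0.011,"y":0,"z":0.08,"turn":0}]'
python3 m.py
python3 -m pendant '[{"claw":0,"x":-0.006,"y":0,"z":0,"turn":0},{"claw":0,"x":-0.012,"y":0,"z":0,"turn":0},{"claw":0,"x":-0.017,"y":0,"z":0,"turn":0},{"claw":0,"x":-0.02,"y":0,"z":0,"turn":0},{"claw":0,"x":-0.023,"y":0,"z":0,"turn":0}]'
python3 m.py
```

```text
time: 28.32
position: [582.9, -97.0, 219.9]
ee_rot: [-180.0, -0.2, 87.5]
contact_force: [0.9, -1.4, -0.1]
finger_gap: -0.001
grasp_force: 0.0
time: 28.95
position: [582.3, -88.5, 137.7]
ee_rot: [-179.7, -0.1, 87.5]
contact_force: [-0.7, 1.1, 1.4]
finger_gap: -0.001
grasp_force: 0.0
29.15 [ 5.8409e+02 -8.8720e+01  1.4019e+02  8.9970e+01 -2.0000e-02  8.7560e+01
  3.7000e-01 -4.0000e-02  9.0000e-02  2.0000e-02 -3.0000e-02  3.0000e-02
  0.0000e+00]
time: 29.78
position: [582.7, -111.5, 139.7]
ee_rot: [-180.0, -0.0, 87.6]
contact_force: [-0.0, 0.4, 1.3]
finger_gap: -0.002
grasp_force: 0.3
29.975 [ 5.8273e+02 -1.1156e+02  1.3967e+02  0.0000e+00 -1.0000e-02  8.7580e+01
  4.0000e-02  2.7000e-01 -8.0000e-02  3.0000e-02 -1.0000e-02 -1.0000e-02
 -0.0000e+00]
```

```bash

python3 -m pendant '[{"claw":0,"x":-0.002,"y":0,"z":0,"turn":0},{"claw":0,"x":-0.004,"y":0,"z":0,"turn":0},{"claw":0,"x":-0.006,"y":0,"z":0,"turn":0},{"claw":0,"x":-0.008,"y":0,"z":0,"turn":0}]'
python3 -m pendant '[{"claw":0,"x":-0.002,"y":0,"z":0,"turn":0},{"claw":0,"x":-0.004,"y":0,"z":0,"turn":0},{"claw":0,"x":-0.006,"y":0,"z":0,"turn":0}]'
python3 m.py
python3 -m pendant '[{"claw":0,"x":-0.0015,"y":0,"z":0,"turn":0},{"claw":0,"x":-0.003,"y":0,"z":0,"turn":0}]'
python3 m.py
```

```text
time: 30.48
position: [582.4, -119.5, 139.7]
ee_rot: [180.0, -0.0, 87.6]
contact_force: [-0.9, 0.6, 0.4]
finger_gap: -0.001
grasp_force: 0.4
time: 30.85
position: [582.1, -125.5, 139.6]
ee_rot: [-180.0, -0.0, 87.6]
contact_force: [0.3, 0.4, -0.6]
finger_gap: 0.001
grasp_force: 0.3
31.05 [ 5.8213e+02 -1.2562e+02  1.3964e+02 -9.0000e+01  1.0000e-02  8.7590e+01
 -5.0000e-02  4.0000e-02 -1.4000e-01  2.0000e-02  1.0000e-02  1.0000e-02
 -0.0000e+00]
time: 31.3
position: [582.0, -128.3, 139.7]
ee_rot: [-180.0, -0.0, 87.6]
contact_force: [-0.4, 0.7, -0.2]
finger_gap: 0.0
grasp_force: 0.3
31.5 [ 5.8201e+02 -1.2848e+02  1.3968e+02  9.0000e+01 -0.0000e+00  8.7590e+01
  1.1000e-01  4.4000e-01 -1.0000e-01  3.0000e-02 -2.0000e-02  1.0000e-02
  0.0000e+00]
```

```bash

python3 -m pendant '[{"claw":0,"x":-0.001,"y":0,"z":0,"turn":0},{"claw":0,"x":-0.002,"y":0,"z":0,"turn":0}]'
python3 m.py
python3 -m pendant '[{"claw":0,"x":-0.001,"y":0,"z":0,"turn":0},{"claw":0,"x":-0.002,"y":0,"z":0,"turn":0}]'
python3 m.py
```

```text
time: 31.75
position: [581.9, -130.3, 139.7]
ee_rot: [180.0, -0.0, 87.6]
contact_force: [0.7, 0.7, -0.3]
finger_gap: -0.001
grasp_force: 0.5
31.95 [ 5.8194e+02 -1.3035e+02  1.3967e+02  0.0000e+00 -1.0000e-02  8.7590e+01
 -5.0000e-02  3.4000e-01 -2.8000e-01  1.4000e-01 -1.0000e-02 -0.0000e+00
 -0.0000e+00]
time: 32.2
position: [581.8, -132.0, 139.7]
ee_rot: [-180.0, -0.0, 87.6]
contact_force: [-0.4, 2.2, 0.1]
finger_gap: -0.002
grasp_force: 1.1
32.4 [ 5.8181e+02 -1.3216e+02  1.3963e+02 -1.7999e+02 -3.0000e-02  8.7590e+01
 -3.9000e-01  2.5400e+00 -3.3000e-01  3.9000e-01  0.0000e+00  0.0000e+00
 -0.0000e+00]
```

```bash

python3 -m pendant '[{"claw":0,"x":-0.0005,"y":0,"z":0,"turn":0},{"claw":0,"x":-0.001,"y":0,"z":0,"turn":0}]'
python3 m.py
python3 -m pendant '[{"claw":0,"x":-0.0005,"y":0,"z":0,"turn":0},{"claw":0,"x":-0.001,"y":0,"z":0,"turn":0}]'
python3 m.py
```

```text
time: 32.65
position: [581.8, -133.0, 139.7]
ee_rot: [-180.0, -0.1, 87.6]
contact_force: [-0.2, 3.9, 0.0]
finger_gap: -0.0
grasp_force: 1.8
32.85 [ 5.8179e+02 -1.3299e+02  1.3964e+02 -1.7999e+02 -5.0000e-02  8.7580e+01
  2.8000e-01  4.3900e+00 -5.0000e-02  6.6000e-01 -3.0000e-02  1.0000e-02
  0.0000e+00]
time: 33.1
position: [581.7, -133.3, 139.6]
ee_rot: [-180.0, -0.1, 87.6]
contact_force: [0.5, 7.6, 0.1]
finger_gap: -0.002
grasp_force: 3.3
33.3 [ 5.8174e+02 -1.3333e+02  1.3962e+02 -1.7998e+02 -1.2000e-01  8.7570e+01
  3.8000e-01  6.9400e+00 -1.4000e-01  1.1200e+00 -6.0000e-02  0.0000e+00
 -0.0000e+00]
```

```bash

python3 -m pendant '[{"claw":0,"x":-0.0005,"y":0,"z":0,"turn":0},{"claw":0,"x":-0.001,"y":0,"z":0,"turn":0}]'
python3 m.py
python3 -m pendant '[{"claw":0,"x":0.012,"y":0,"z":0,"turn":0},{"claw":0,"x":0.012,"y":0,"z":-0.04,"turn":0},{"claw":0,"x":0.0,"y":-0.05,"z":-0.1,"turn":0},{"claw":0,"x":-0.04,"y":-0.1,"z":-0.15,"turn":0},{"claw":0,"x":-0.05,"y":-0.12,"z":-0.15,"turn":0}]'
python3 m.py; python3 look.py pics/w6.png; python3 -c "
import cv2
im=cv2.imread('pics/w6.png')[60:330,230:500]
cv2.imwrite('pics/c6.png',cv2.resize(im,(600,600),interpolation=cv2.INTER_CUBIC))"
```

```text
time: 33.55
position: [581.7, -133.6, 139.6]
ee_rot: [-180.0, -0.2, 87.6]
contact_force: [0.8, 8.9, -0.1]
finger_gap: -0.002
grasp_force: 4.2
33.75 [ 5.8170e+02 -1.3362e+02  1.3957e+02 -1.7998e+02 -2.0000e-01  8.7560e+01
  9.7000e-01  9.1700e+00 -3.0000e-01  1.4600e+00 -1.2000e-01  1.0000e-02
 -0.0000e+00]
time: 34.38
position: [459.3, -181.8, 292.3]
ee_rot: [179.8, 0.2, 87.6]
contact_force: [1.1, 0.0, -0.2]
finger_gap: -0.002
grasp_force: 0.0
34.575 [ 4.5774e+02 -1.8236e+02  2.9256e+02  1.7981e+02  2.5000e-01  8.7470e+01
 -6.9000e-01 -1.0000e-02  2.0000e-01  2.0000e-02  4.0000e-02  1.0000e-02
 -0.0000e+00]
[ 459.54462726 -180.99022714  290.46039219] [1.79876617e+02 9.75737030e-02 8.75123818e+01]
```

View pics/c6.png

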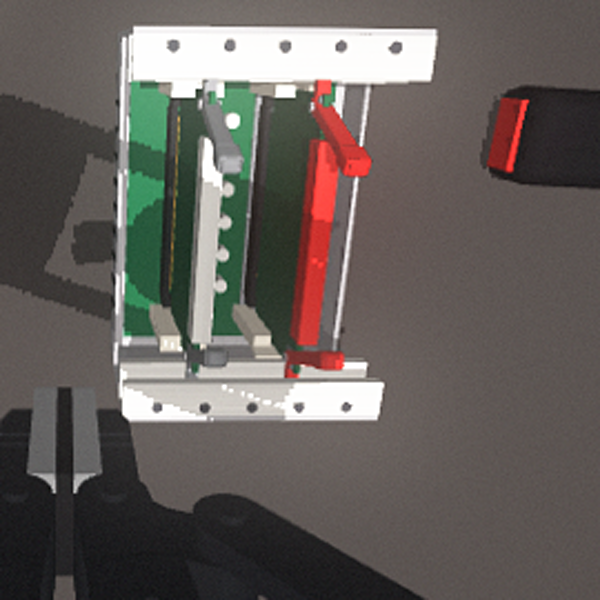

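Both red levers lean inward like the grey ones. The upper tips are at (230,162) grey and (357,160) red, the lower ones at (215,357) grey and (330,360) red. A quick numeric comparison:

```bash
python3 - <<'E'
from h import *
import pickle
C=pickle.load(open('pics/w6.pkl','rb'))
im=cv2.imread('pics/c6.png').astype(int)
sc=270/600
def cg(p,z):
    w=px2w(C,np.array(p)*sc+[230,60],z)[:,:2]-[558.2,-191.9]; a=np.radians(-2.48)
    return (w@np.array([[np.cos(a),-np.sin(a)],[np.sin(a),np.cos(a)]])).round(1)
print('tips grey/red +y',cg([[230,170],[357,172]],143.),'-y grey/red',cg([[215,350],[330,353]],143.))
print('bar ends grey',cg([[208,138],[200,345]],109),'red',cg([[323,142],[303,346]],109))
E
```

```text
tips grey/red +y [[-31.5  41.4]
 [ 20.7  40.8]] -y grey/red [[-32.2 -37.9]
 [ 19.2 -39.6]]
bar ends grey [[-34.2  50.3]
 [-31.7 -50.2]] red [[ 18.   48.7]
 [ 19.6 -50.9]]
```

The levers match to about 1 mm. I'll give the −y lever one light confirming push, since it was shut before the other.

```bash

python3 -c "
from h import *
to(576.2,-268,139.5,87.6)"
python3 -m pendant '[{"claw":0,"x":-0.04,"y":0.05,"z":0,"turn":0},{"claw":0,"x":-0.08,"y":0.1,"z":0,"turn":0},{"claw":0,"x":-0.08,"y":0.122,"z":0.03,"turn":0},{"claw":0,"x":-0.08,"y":0.122,"z":0.08,"turn":0},{"claw":0,"x":-0.08,"y":0.122,"z":0.08,"turn":0}]'
python3 m.py
python3 -c "
from h import *
to(576.2,-268,139.5,87.6)"
```

```text
t 34.625 pos [ 459.9 -180.5  289.6] [1.7997e+02 4.0000e-02 8.7570e+01] F [ 0.3  0.3 -0.2] gap -0.001 gf 0.0 -> shift [-0.0824  0.1198  0.1502] turn -0.0006
time: 35.25
position: [576.7, -263.5, 203.7]
ee_rot: [-179.3, -0.3, 87.7]
contact_force: [0.1, 0.4, 1.3]
finger_gap: 0.002
grasp_force: 0.0
35.45 [ 5.7911e+02 -2.6508e+02  2.1005e+02 -1.0000e-02  1.0000e-02  8.7640e+01
 -5.1000e-01  6.2000e-01  2.6000e-01 -2.0000e-02 -0.0000e+00  0.0000e+00
  0.0000e+00]
t 35.45 pos [ 579.6 -265.6  212. ] [1.7978e+02 1.0000e-01 8.7620e+01] F [-0.7  0.6 -0. ] gap 0.0 gf 0.0 -> shift [-0.0025 -0.0036  0.0725] turn 0.0004
```

```bash

python3 -m pendant '[{"claw":0,"x":-0.003,"y":-0.003,"z":0.03,"turn":0},{"claw":0,"x":-0.003,"y":-0.003,"z":0.06,"turn":0},{"claw":0,"x":-0.003,"y":-0.003,"z":0.07,"turn":0},{"claw":0,"x":-0.003,"y":-0.003,"z":0.07,"turn":0}]'
python3 m.py
python3 -m pendant '[{"claw":0,"x":0.004,"y":0,"z":0,"turn":0},{"claw":0,"x":0.008,"y":0,"z":0,"turn":0},{"claw":0,"x":0.012,"y":0,"z":0,"turn":0},{"claw":0,"x":0.014,"y":0,"z":0,"turn":0},{"claw":0,"x":0.015,"y":0,"z":0,"turn":0}]'
python3 m.py
```

```text
time: 35.95
position: [575.7, -268.4, 140.8]
ee_rot: [179.9, 0.0, 87.6]
contact_force: [-0.2, -0.7, 0.0]
finger_gap: 0.0
grasp_force: 0.0
36.15 [ 5.7608e+02 -2.6861e+02  1.4147e+02  1.7983e+02  7.0000e-02  8.7600e+01
 -1.7000e-01  7.0000e-02  7.0000e-02  3.0000e-02  3.0000e-02  0.0000e+00
  0.0000e+00]
time: 36.78
position: [575.8, -253.0, 139.6]
ee_rot: [-180.0, -0.0, 87.6]
contact_force: [-0.3, -0.8, 0.4]
finger_gap: 0.001
grasp_force: 0.0
36.975 [ 5.7579e+02 -2.5314e+02  1.3965e+02  0.0000e+00 -0.0000e+00  8.7600e+01
 -5.5000e-01 -0.0000e+00 -1.9000e-01  1.0000e-02  1.0000e-02  1.0000e-02
  0.0000e+00]
```

```bash

python3 -m pendant '[{"claw":0,"x":0.001,"y":0,"z":0,"turn":0},{"claw":0,"x":0.0015,"y":0,"z":0,"turn":0}]'
python3 m.py
python3 -m pendant '[{"claw":0,"x":0.001,"y":0,"z":0,"turn":0},{"claw":0,"x":0.002,"y":0,"z":0,"turn":0}]'
python3 m.py
```

```text
time: 37.22
position: [575.9, -252.1, 139.7]
ee_rot: [180.0, 0.0, 87.6]
contact_force: [0.2, -1.7, -0.9]
finger_gap: -0.001
grasp_force: 1.0
37.425 [ 5.7587e+02 -2.5215e+02  1.3972e+02  1.7999e+02  4.0000e-02  8.7600e+01
 -3.5000e-01 -2.1700e+00 -9.0000e-02 -3.7000e-01 -0.0000e+00 -0.0000e+00
  0.0000e+00]
time: 37.67
position: [576.0, -251.5, 139.9]
ee_rot: [180.0, 0.2, 87.6]
contact_force: [-0.9, -8.2, 0.3]
finger_gap: 0.001
grasp_force: 3.6
37.875 [ 5.7599e+02 -2.5148e+02  1.3990e+02  1.7996e+02  2.0000e-01  8.7620e+01
 -9.3000e-01 -7.2900e+00 -5.5000e-01 -1.2100e+00  1.1000e-01 -3.0000e-02
 -0.0000e+00]
```

The lever is firm at the same position as before, so it's on its stop. I'll back away and hand in.

```bash

python3 -m pendant '[{"claw":0,"x":-0.015,"y":0,"z":0,"turn":0},{"claw":0,"x":-0.015,"y":0,"z":-0.04,"turn":0},{"claw":0,"x":-0.015,"y":0,"z":-0.1,"turn":0},{"claw":0,"x":-0.015,"y":0,"z":-0.13,"turn":0},{"claw":0,"x":-0.015,"y":0,"z":-0.13,"turn":0}]'
python3 -c "
from h import *
get_image('wrist');print(observe()['contact_force'],finish_job())"
```

```text
time: 38.5
position: [576.4, -265.1, 272.7]
ee_rot: [179.7, 0.1, 87.6]
contact_force: [1.1, 0.1, 0.1]
finger_gap: 0.0
grasp_force: 0.0
the job is handed in; nothing more can be done
[ 0.3632422  -0.38398635 -0.54804079] None
```

The board is in the till controller's empty slot, both red levers are pushed to their stops and match the grey ones to within about 1–2 mm, and the job was handed in at 38.5 s (no verdict was returned).

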